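# Scan a panel seam with a pen probe and hold it in the reference well

### The job

Check the painted panel's joint with the red pen probe: take the probe out of its wooden stand and guide its tip along the dark seam from the blue dot to the red dot, less than a centimetre above the paint but never touching it, in a slow pass (no faster than about 5 cm a second). Then, for the check reading, lower the rod upright through the orange-ringed hole of the reference well, without touching the well, until the rod's yellow band is level with the mouth of the hole, and finish still holding it there, centred and motionless. Leave the paint bottle, paint pot and tape roll where they stand.

Things in the scene. Friction and masses are not known exactly. Their poses are not given: they have to be found in the camera images.
- probe: Pen probe, about 120 g, upright in the stand at first. Red and black handle 24 x 24 mm, 60 mm long, plus a 4 mm cap; below it a steel rod, diameter 12 mm, 85 mm long, with a yellow band from 42 to 58 mm above its lower end. Origin: on the axis at the handle's foot, where the rod begins. z points up the axis to the cap; x and y are square to the handle's flat sides.
- probe_tip (a point): Centre of the flat lower end of the probe's rod, 85 mm below the probe's origin on its axis.
- stand: Fixed wooden block, 70 x 70 mm and 100 mm high on a 90 x 90 mm foot, with an upright round hole 18 mm in diameter and 93 mm deep in the middle of its top. The rod hangs in it, the handle's foot rests on the top. Origin: centre of the underside; z up.
- panel: Fixed painting lying flat: two boards (one pale yellow, one pale green), together 160 x 180 mm and 20 mm thick, meeting at a dark 4 mm wide seam. Origin: centre of the underside; x runs along the middle of the seam from the blue dot towards the red dot, y across it, z up; the painted top is at z = 20 mm in this frame.
- seam_start (a point): Middle of the blue dot (14 mm across) on the seam, level with the panel's top: where the scan starts, at x = -60 mm of the panel.
- seam_end (a point): Middle of the red dot (14 mm across) on the seam, level with the panel's top: where the scan ends, at x = +60 mm of the panel, 120 mm from the blue dot.
- well: Fixed reference well: bare aluminium block 80 x 80 mm, 90 mm high, on a black 100 x 100 mm foot, with a small display on one side and an orange ring round the hole in its top. The upright round hole is 26 mm in diameter and 80 mm deep. Origin: centre of the underside; z up.
- well_mouth (a point): Centre of the mouth of the well's hole, level with the block's top (90 mm above the table).
- paint_bottle: Bystander: blue paint bottle with a white cap, 42 mm in diameter, 115 mm high, loose. Origin: centre of its underside.
- paint_pot: Bystander: yellow paint pot, 64 mm in diameter, 55 mm high, loose. Origin: centre of its underside.
- tape_roll: Bystander: roll of cream tape lying flat, 90 mm in diameter, 25 mm high, loose. Origin: centre of its underside.
There are look-alikes about, which are no part of the job. Of the things that look like the well, the smallest one is meant.

How it is judged (in metres and radians):
On the way, in this order (a step that is already met when the one before it is completed fails the run):
1. the tip is over the blue dot, close above the seam, moving slowly (x of probe_tip in the frame of panel between -0.065 and -0.055 m and y of probe_tip in the frame of panel between -0.006 and 0.006 m and z of probe_tip in the frame of panel between 0.02 and 0.033 m and linear speed of probe below 0.07 m/s and contact force between the fingers and probe above 1 N), for 0.04 s.
2. the tip has come 20 mm along the seam, still close above it and slow (x of probe_tip in the frame of panel between -0.045 and -0.035 m and y of probe_tip in the frame of panel between -0.006 and 0.006 m and z of probe_tip in the frame of panel between 0.02 and 0.033 m and linear speed of probe below 0.07 m/s and contact force between the fingers and probe above 1 N), for 0.04 s.
3. the tip has come 40 mm along the seam, still close above it and slow (x of probe_tip in the frame of panel between -0.025 and -0.015 m and y of probe_tip in the frame of panel between -0.006 and 0.006 m and z of probe_tip in the frame of panel between 0.02 and 0.033 m and linear speed of probe below 0.07 m/s and contact force between the fingers and probe above 1 N), for 0.04 s.
4. the tip has come 60 mm along the seam, still close above it and slow (x of probe_tip in the frame of panel between -0.005 and 0.005 m and y of probe_tip in the frame of panel between -0.006 and 0.006 m and z of probe_tip in the frame of panel between 0.02 and 0.033 m and linear speed of probe below 0.07 m/s and contact force between the fingers and probe above 1 N), for 0.04 s.
5. the tip has come 80 mm along the seam, still close above it and slow (x of probe_tip in the frame of panel between 0.015 and 0.025 m and y of probe_tip in the frame of panel between -0.006 and 0.006 m and z of probe_tip in the frame of panel between 0.02 and 0.033 m and linear speed of probe below 0.07 m/s and contact force between the fingers and probe above 1 N), for 0.04 s.
6. the tip has come 100 mm along the seam, still close above it and slow (x of probe_tip in the frame of panel between 0.035 and 0.045 m and y of probe_tip in the frame of panel between -0.006 and 0.006 m and z of probe_tip in the frame of panel between 0.02 and 0.033 m and linear speed of probe below 0.07 m/s and contact force between the fingers and probe above 1 N), for 0.04 s.
7. the tip has come 120 mm along the seam to the red dot, still close above it and slow (x of probe_tip in the frame of panel between 0.055 and 0.065 m and y of probe_tip in the frame of panel between -0.006 and 0.006 m and z of probe_tip in the frame of panel between 0.02 and 0.033 m and linear speed of probe below 0.07 m/s and contact force between the fingers and probe above 1 N), for 0.04 s.
At the end, for the whole second after the job is handed in: The probe is held by the gripper with its rod in the well: tip within 4 mm of the hole's axis, 42 to 58 mm below the mouth (mouth at the yellow band), upright within 5 degrees, still (under 1 cm/s), not touching the well; the three bystanders upright and within 20 mm of where they stood (horizontal distance between probe_tip and well_mouth below 0.004 m and z of probe_tip in the frame of well_mouth between -0.058 and -0.042 m and angle between probe's own z axis and vertical below 0.09 rad and contact force between probe and well below 0.3 N and contact force between the fingers and probe above 1 N and linear speed of probe below 0.01 m/s and distance of each of paint_bottle, paint_pot, tape_roll from where it was at the start of the episode below 0.02 m and angle between each of paint_bottle, paint_pot, tape_roll's own z axis and vertical below 0.2 rad); the arm keeps its last pose, push and grip.
It fails at once if the probe touches the well (contact force between probe and well above 0.5 N).
It fails at once if the probe or the robot touches the painted panel (contact force between any of probe, the arm, the fingers and panel above 0.5 N).
It fails at once if a bystander is moved or tipped (distance of any of paint_bottle, paint_pot, tape_roll from where it was at the start of the episode above 0.02 m or angle between any of paint_bottle, paint_pot, tape_roll's own z axis and vertical above 0.2 rad).
It also fails if it takes over 64 s, if anything falls off the work surface, if the arm or the gripper's body presses on something with over 40 N, if the wrist force passes 120 N, or if a joint passes its speed limit or range.

### The arm

A 6-joint arm with a two-finger parallel gripper is mounted at the origin on the work surface. World frame = base frame: x ahead of the robot, y to its left, z up, the work surface at z = 0. Lengths are in m, angles in degrees, forces in N, time in s.
With the tool pointing down it reaches from about 0.375 to 0.75 m from the base axis. Payload 9 kg.
Tool frame: the origin (TCP) lies where the fingers leave the gripper's body, on its centre line; the fingertips stand 73 mm ahead of it and the grasp point (between the pads) lies 54 mm ahead of it (robot.tip_reach is the distance from the TCP to the fingertips, in m); z points along the fingers, y is the direction in which the jaws open and shut (so a half turn about z gives the same grasp; the last joint's range is limited). The gripper opens to 85 mm and grips with 20 to 120 N. Pads are 22 mm wide; open, the fingers measure 114 mm over their backs; the gripper's body (76 mm by 85 mm) begins 54 mm behind the grasp point. The pads swing forward as they close: fully open they stand 13 mm farther back than shut.
Start: joints at [64.131, 5.964, 5.575, 89.605, 0, 77.527], TCP at [0.139, 0.584, 0.304] pointing down, gripper open.
Joint ranges: [-171.21, 171.21], [-48.23, 106.86], [-62.78, 66.21], [-105.2, 120.99], [-86.42, 89.51], [-180, 180]. Speed limits (degrees/s): [127.2, 127.2, 147.25, 180, 180, 180].

### API

Orientations are given as [roll, pitch, yaw] about the fixed x, y, z axes, in that order (R = Rz(yaw) Ry(pitch) Rx(roll)).
In Python, from plant import robot gives the robot as it stands. Calls block until the motion is done:
- robot.move_pose(position, orientation): joint-space move of the TCP to a pose.
- robot.line_to(position, vel=0.15, rotation=None, guard=None): straight line of the TCP; rotation=None keeps the orientation; vel is the mean speed in m/s. With guard (N) it stops when the force on the tool has changed by that much, and returns True; else False.
- robot.goto_joints(angles): joint-space move.
- robot.set_gripper(opening): finger opening in m; the grip force is fixed at half the most; returns when the fingers have stopped.
- robot.pause(seconds).
- robot.ik(position, orientation): joint angles nearest the present ones, or None.
- robot.observe(): the state.
- robot.grab_frame(name): name is "scene" or "side" or "wrist"; returns the picture (420x560x3 uint8, blue, green, red); there is no depth.
- robot.get_calibration(name): a dict with "vertical_fov" (degrees; the focal length in pixels is half the picture's height over the tangent of half this angle, whatever the lens; pixels are square), "cx", "cy" (the principal point, pixels), "k1" (the pictures are not rectified: a ray, as slopes to the right and down, at radius r is drawn at 1 + k1 r^2 times it, then the intrinsics apply), "rvec" (rotation vector, rad) and "tvec" (3), from world to camera coordinates, as OpenCV has them. Camera axes: x right, y down, z forward; pixel columns grow to the right and rows downward; lengths in m; the calibration is good to about 2 mm. A picture is of the moment at which its call begins: read the wrist's pose just before it. get_calibration takes no time and is no camera call; for the wrist camera it gives the pose at the moment of the call.
A pose or a line that the arm cannot do raises robot.IKError and nothing moves.
- robot.job_done(): hands the job in, once; it reports no verdict.
The state is a dict: "time": time; "q": joint angles; "qvel": joint speeds; "joint_torque": joint torques, N m; "tool_pos": TCP position; "tcp_rot": TCP orientation; "ft_force": force on the tool from outside, world axes, zero at the start; "torque": the same for the moment, N m; "gripper_width": finger opening in m.
Only numpy, scipy, OpenCV 4.12 (cv2) and the standard library are available. Lean on these libraries where they do the work, as an engineer would, in place of code of your own. Each camera call takes 0.05 s, during which the arm holds its last target. There are 200 camera calls.

## Working session

There is one attempt and no reset: what is moved stays moved. The work goes in short steps, each a Python script; the robot and the scene stay as the last script left them, time stands still between calls to the robot, and variables do not carry over. Pictures are saved under pics/ and viewed, about 8 in all and at most 12, crops included, and the job is handed in when it is done.

```bash
ls; mkdir -p pics; python3 - <<'E'
from plant import robot
import cv2,numpy as np
for n in("scene","side","wrist"):
    c=robot.get_calibration(n);print(n,c)
    cv2.imwrite(f"pics/{n}0.png",robot.grab_frame(n))
o=robot.observe();print(o['time'],o['tool_pos'],o['tcp_rot'],o['gripper_width'])
E
```

```text
pics
scene {'vertical_fov': 46.40892210019047, 'cx': 284.022515657532, 'cy': 211.7630213588075, 'k1': -0.1811700211476646, 'rvec': array([ 1.84409958,  1.58580343, -0.71112272]), 'tvec': array([-0.14286665, -0.31742486,  1.87242742])}
side {'vertical_fov': 42.259249946006136, 'cx': 276.2284022995185, 'cy': 200.2878995186258, 'k1': -0.09844819922436096, 'rvec': array([ 2.0919548 , -0.69904313,  0.35939468]), 'tvec': array([-0.41182315,  0.32300551,  1.21929052])}
wrist {'vertical_fov': 66.4917079112078, 'cx': 279.92521054989953, 'cy': 211.6444626817067, 'k1': -0.020242456011435175, 'rvec': array([-2.26772173, -1.79112194, -0.27144753]), 'tvec': array([-0.598477  , -0.03930513,  0.38093743])}
0.15 [0.13893128 0.58350918 0.30329072] [-1.79942327e+02 -1.19308726e-02  1.66604057e+02] 0.0853497466087177
```

View pics/scene0.png

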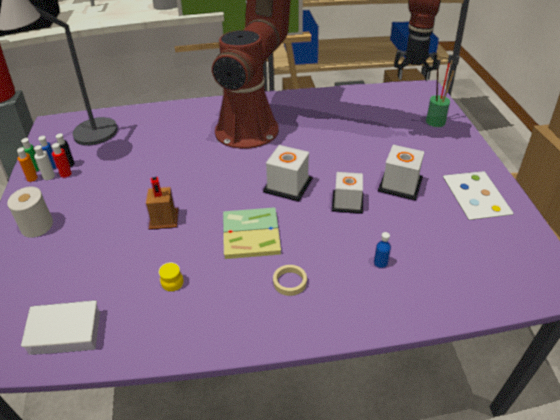

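View pics/side0.png

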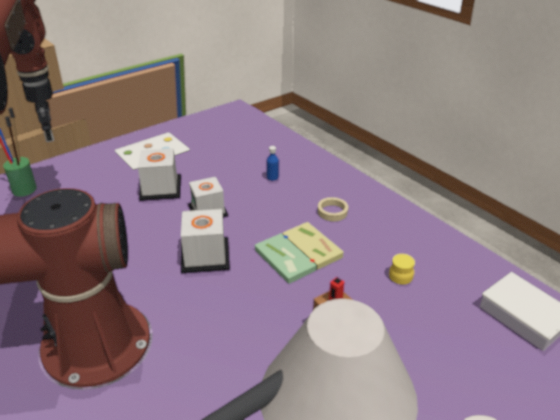

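View pics/wrist0.png

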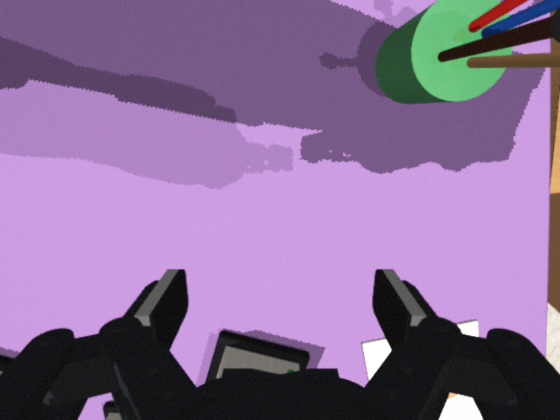

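The scene view shows the probe and stand at (160,205). The panel is at (251,232), with its red dot at (231,231) and blue dot at (270,229).

Three things could be taken for the well: (289,170), (348,190) and (403,170). The smallest is the middle one, (348,190) in scene and (207,195) in side. The bottle is at (382,252), the pot at (171,277) and the tape at (290,280). The wrist camera looks past the fingers and mostly sees table.

```bash
cat > h.py <<'E'
import cv2,numpy as np
from scipy.spatial.transform import Rotation as Ro
def cam(c):
    R=cv2.Rodrigues(np.array(c['rvec'],float))[0]; t=np.array(c['tvec'],float).ravel()
    f=210/np.tan(np.radians(c['vertical_fov']/2)); return R,t,f
def ray(c,px):
    R,t,f=cam(c)
    d=np.array([(px[0]-c['cx'])/f,(px[1]-c['cy'])/f]); u=d.copy()
    for _ in range(20): u=d/(1+c['k1']*(u@u))
    v=R.T@np.r_[u,1]; return -R.T@t, v/np.linalg.norm(v)
def plane(c,px,z):
    o,v=ray(c,px); return o+v*(z-o[2])/v[2]
def tri(obs):
    A=np.zeros((3,3));b=np.zeros(3);L=[ray(c,p) for c,p in obs]
    for o,v in L: P=np.eye(3)-np.outer(v,v);A+=P;b+=P@o
    x=np.linalg.solve(A,b); return x,[float(np.linalg.norm((np.eye(3)-np.outer(v,v))@(x-o))) for o,v in L]
def proj(c,X):
    R,t,f=cam(c); p=R@np.asarray(X)+t; u=p[:2]/p[2]; u=u*(1+c['k1']*(u@u)); return u*f+[c['cx'],c['cy']]
E
python3 - <<'E'
from plant import robot
from h import *
np.set_printoptions(precision=4,suppress=True)
s=robot.get_calibration('scene');d=robot.get_calibration('side');w=robot.get_calibration('wrist')
for n,a,b in [('cap',(155,180),(337,281)),('well',(348,177),(206,187)),('blue',(270,229),(286,237)),('red',(231,231),(312,262)),('wellL',(288,158),(202,222)),('wellR',(405,154),(156,157))]:
    print(n,*tri([(s,a),(d,b)]))
for n,p,z in [('bottle',(382,235),.115),('pot',(171,268),.055),('tape',(290,278),.025),('stand',(162,224),0)]: print(n,plane(s,p,z))
o=robot.observe();T=Ro.from_euler('xyz',o['tcp_rot'],degrees=True).as_matrix()
R,t,f=cam(w);C=-R.T@t;print('cam in tool',T.T@(C-o['tool_pos']));print(T.T@R.T)
E
```

```text
cap [ 0.4571 -0.2973  0.1551] [0.0019425410051052113, 0.0019425410051050662]
well [0.4647 0.2752 0.0932] [0.002480285764261051, 0.0024802857642610304]
blue [0.5681 0.0223 0.0153] [0.0028019815204134526, 0.002801981520413369]
red [ 0.5598 -0.0956  0.0138] [0.0006293120621236072, 0.0006293120621235858]
wellL [0.3584 0.1081 0.112 ] [0.0020913275233806934, 0.0020913275233807632]
wellR [0.4086 0.4758 0.1193] [0.0012184391598496274, 0.0012184391598495518]
bottle [0.7408 0.3001 0.115 ]
pot [ 0.7162 -0.2626  0.055 ]
tape [0.7726 0.0488 0.025 ]
stand [ 0.4815 -0.3054  0.    ]
cam in tool [ 0.0761 -0.0006 -0.0708]
[[-0.0003 -0.9542 -0.2991]
 [ 1.     -0.     -0.001 ]
 [ 0.0009 -0.2991  0.9542]]
```

The smallest well is the middle one. I'll hover over the well, the panel and the probe in turn, taking two wrist views of each.

```bash
python3 - <<'E'
from plant import robot
from h import *
import pickle
D={}
for n,(x,y,z) in dict(well=(.465,.275,.33),panel=(.564,-.037,.33),probe=(.457,-.297,.37)).items():
    yaw=180+np.degrees(np.arctan2(y,x))
    for k,off in enumerate([(-.02,-.02),(.02,.03)]):
        p=[x+off[0],y+off[1],z]
        (robot.move_pose if k==0 else robot.line_to)(*((p,[180,0,yaw]) if k==0 else (p,)))
        robot.pause(.25)
        c=robot.get_calibration('wrist');im=robot.grab_frame('wrist');D[n,k]=(c,im)
    print(n,robot.observe()['time'],robot.observe()['q'])
pickle.dump(D,open('D.pkl','wb'))
cv2.imwrite('pics/m1.png',cv2.resize(np.vstack([np.hstack([D[n,k][1] for n in('well','panel')]) for k in(0,1)]),(800,600)))
cv2.imwrite('pics/m2.png',cv2.resize(np.hstack([D['probe',k][1] for k in(0,1)]),(800,300)))
E
```

```text
well 2.975 [ 1.90625581e+01  1.56233926e+00  3.74477241e+00  9.21563091e+01
 -3.07184181e-03 -1.15158915e+01]
panel 5.525 [-1.35640895e+01  3.54514852e+00  5.76795505e+00  9.22104468e+01
 -1.20411338e-03 -9.76571198e+00]
probe 8.0 [-4.30200048e+01 -1.87973090e+00  4.47451354e+00  9.63590907e+01
 -4.09390911e-03 -9.94407528e+00]
```

View pics/m1.png

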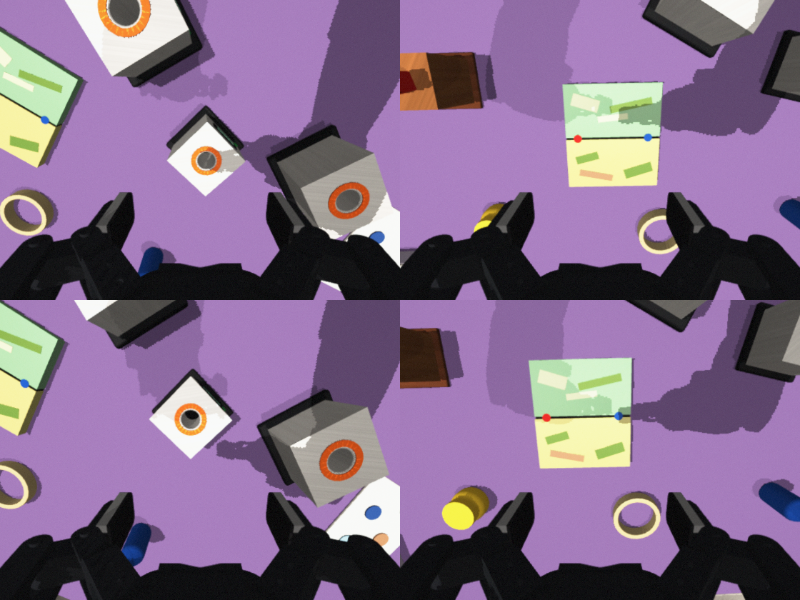

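View pics/m2.png

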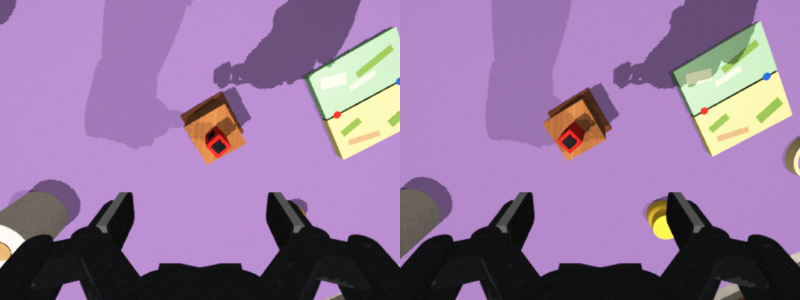

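The well views show the small well's ring at about (206,160)·1.4, with the larger look-alikes beside it. The panel views show the dots at about (577,139) and (648,138). In the probe views the cap is at about (218,147).

```bash
cat > m.py <<'E'
from h import *
def blob(im,mask_fn,near,rad=60,mn=15):
    hsv=cv2.cvtColor(im,cv2.COLOR_BGR2HSV).astype(int); m=mask_fn(hsv).astype(np.uint8)
    n,l,st,ce=cv2.connectedComponentsWithStats(m,connectivity=8)
    ok=[i for i in range(1,n) if st[i,4]>=mn and np.hypot(*(ce[i]-near))<rad]
    i=max(ok,key=lambda i:st[i,4]); return ce[i],st[i,4],(l==i).astype(np.uint8)
red=lambda h:((h[...,0]<5)|(h[...,0]>173))&(h[...,1]>150)&(h[...,2]>70)
blue=lambda h:(abs(h[...,0]-109)<11)&(h[...,1]>140)&(h[...,2]>50)
orange=lambda h:(h[...,0]>4)&(h[...,0]<20)&(h[...,1]>130)&(h[...,2]>100)
E
python3 - <<'E'
from m import *
import pickle
np.set_printoptions(precision=4,suppress=True)
D=pickle.load(open('D.pkl','rb'))
def do(n,name,fn,a,b,hull=False,z=.02):
    obs=[]
    for k,p in enumerate((a,b)):
        c,im=D[n,k];ce,ar,m=blob(im,fn,np.array(p)*1.4,30)
        if hull:
            cs,_=cv2.findContours(m,cv2.RETR_EXTERNAL,cv2.CHAIN_APPROX_NONE); e=cv2.fitEllipse(cv2.convexHull(max(cs,key=len)));ce=np.array(e[0]);print(e)
        obs.append((c,ce));print(name,k,ce,ar,plane(c,ce,z))
    print('  TRI',*tri(obs))
do('panel','red',red,(177,139),(146,117))
do('panel','blue',blue,(248,138),(218,115))
do('well','ring',orange,(206,160),(190,119),True,.09)
for k,p in enumerate(((218,147),(170,141))):
    im=D['probe',k][1];x,y=[int(v*1.4) for v in p]
    cv2.imwrite(f'pics/c{k}.png',cv2.resize(im[y-45:y+45,x-50:x+50],None,fx=4,fy=4,interpolation=cv2.INTER_CUBIC));print(x-50,y-45)
cv2.imwrite('pics/c.png',np.hstack([cv2.imread(f'pics/c{k}.png') for k in(0,1)]))
E
```

```text
red 0 [248.5732 193.8659] 82 [ 0.5618 -0.0968  0.02  ]
red 1 [204.6889 164.3778] 90 [ 0.5618 -0.0972  0.02  ]
  TRI [ 0.5615 -0.0967  0.0217] [0.00012035065272647423, 0.00012035065272649625]
blue 0 [346.7262 192.0714] 84 [0.5672 0.0232 0.02  ]
blue 1 [305.663  161.9891] 92 [0.567  0.0231 0.02  ]
  TRI [0.5669 0.023  0.0212] [4.4587042084313856e-05, 4.4587042084319094e-05]
((288.5483703613281, 224.63418579101562), (39.8456916809082, 42.06184005737305), 85.9046859741211)
ring 0 [288.5484 224.6342] 678 [0.4704 0.28   0.09  ]
((266.378173828125, 166.71429443359375), (43.92367172241211, 44.554500579833984), 145.33798217773438)
ring 1 [266.3782 166.7143] 725 [0.4703 0.2796 0.09  ]
  TRI [0.47   0.2796 0.0917] [5.250676053643999e-05, 5.250676053646252e-05]
255 160
187 152
```

View pics/c.png

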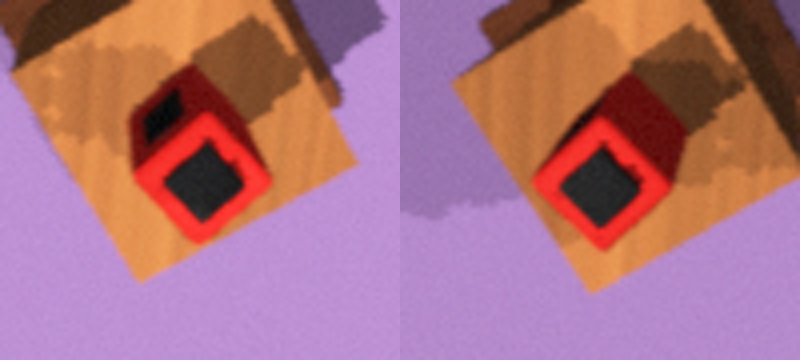

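The crops show the probe's square top with its black cap centre at crop 0 (204,181) and crop 1 (200,187). The handle is turned relative to the stand. Next I compute its pose and approach.

```bash
python3 - <<'E'
from m import *
import pickle
np.set_printoptions(precision=4,suppress=True)
D=pickle.load(open('D.pkl','rb'))
off=[(255,160),(187,152)]
P=[dict(L=(133,170),B=(200,243),R=(271,183),T=(207,108),C=(204,181)),dict(L=(133,185),B=(205,248),R=(271,187),T=(203,116),C=(200,187))]
f=lambda k,n:np.array(P[k][n])/4+off[k]-.4
for n in 'LBRTC': print(n,*tri([(D['probe',k][0],f(k,n)) for k in(0,1)]))
for k in(0,1):
    c=D['probe',k][0];Q={n:plane(c,f(k,n),.16)[:2] for n in 'LBRT'}
    print(k,'cen',sum(Q.values())/4,plane(c,f(k,'C'),.164))
    for a,b in('LB','BR','RT','TL'): d=Q[b]-Q[a];print(np.degrees(np.arctan2(d[1],d[0]))%90,np.linalg.norm(d))
# stand top corners
S=[dict(a=(12,72),b=(138,283),c=(357,162)),dict(a=(52,80),b=(193,293))]
for k in (0,1):
    q={n:plane(D['probe',k][0],np.array(v)/4+off[k]-.4,.1)[:2] for n,v in S[k].items()};print(q)
    if k==0: print('stand cen',(q['a']+q['c'])/2)
E
```

```text
L [ 0.4451 -0.3135  0.1575] [0.0010601403864171205, 0.0010601403864171207]
B [ 0.4673 -0.309   0.1581] [0.0001542268119842584, 0.0001542268119843062]
R [ 0.4634 -0.2876  0.1594] [0.0001476856896386562, 0.00014768568963859048]
T [ 0.4413 -0.2912  0.1576] [0.00036575142026310284, 0.0003657514202630761]
C [ 0.4538 -0.3001  0.1628] [9.69974804280207e-05, 9.699748042794377e-05]
0 cen [ 0.4535 -0.3   ] [ 0.4534 -0.2999  0.164 ]
8.76970154328478 0.02351020969655464
9.413844962705795 0.021485493813785086
7.719543439611812 0.02307918100404311
8.263998573317807 0.021907977439608595
1 cen [ 0.4542 -0.3   ] [ 0.4537 -0.2999  0.164 ]
13.317130138884739 0.021753695944529385
9.967787366378872 0.021279303708221113
8.966076710755999 0.022067150648862836
10.835151721344644 0.0229386486722584
{'a': array([ 0.4176, -0.333 ]), 'b': array([ 0.4874, -0.3371]), 'c': array([ 0.4902, -0.2673])}
stand cen [ 0.4539 -0.3002]
{'a': array([ 0.4172, -0.3329]), 'b': array([ 0.4874, -0.3364])}
```

```bash
python3 - <<'E'
from plant import robot
from h import *
np.set_printoptions(precision=4,suppress=True)
x,y,yaw=.4537,-.3000,-170.3
robot.move_pose([x,y,.30],[180,0,yaw])
robot.line_to([x,y,.191],vel=.1,guard=8)
o=robot.observe();print(o['time'],o['tool_pos'],o['ft_force'])
robot.set_gripper(0.0);robot.pause(.2)
o=robot.observe();print('w',o['gripper_width'],o['ft_force'],o['tool_pos'],o['tcp_rot'])
print(robot.line_to([x,y,.341],vel=.06,guard=15))
robot.pause(.3)
o=robot.observe();print(o['time'],'w',o['gripper_width'],o['ft_force'],o['tool_pos'],o['tcp_rot'])
c=robot.get_calibration('wrist');im=robot.grab_frame('wrist');cv2.imwrite('pics/held.png',im)
T=Ro.from_euler('xyz',o['tcp_rot'],degrees=True).as_matrix()
print('tip expected px',proj(c,np.array(o['tool_pos'])+T@[0,0,.176]))
E
```

```text
10.0417 [ 0.454  -0.3003  0.1918] [-0.2376  0.3635 -0.2035]
w 0.023149762675283764 [-0.541   0.1675  1.4009] [ 0.4538 -0.3001  0.1912] [-179.9852    0.0105 -170.2995]
False
13.775 w 0.023142683467371618 [ 0.561  -0.7484 -1.6703] [ 0.4537 -0.3     0.341 ] [ 179.9987   -0.0002 -170.3005]
tip expected px [281.0355 210.598 ]
```

View pics/held.png

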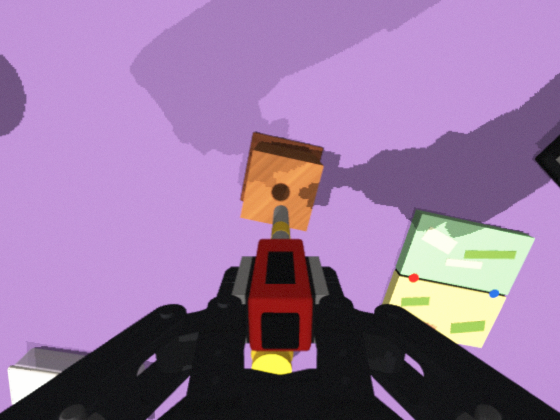

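Held upright. The rod end is at about (281,207), against an expected centre of (281,211), consistent with the silhouette of the far edge. I'll measure it exactly, then look over the blue dot before lowering.

```bash
cat > tip.py <<'E'
from h import *
def tool(o): return np.array(o['tool_pos']),Ro.from_euler('xyz',o['tcp_rot'],degrees=True).as_matrix()
def tipmeas(c,im,o,d):
    """rod end: steel (grey) pixels near the expected place; returns tip offset in tool x,y (m)"""
    p,T=tool(o); hsv=cv2.cvtColor(im,cv2.COLOR_BGR2HSV).astype(int)
    m=((hsv[...,1]<70)&(hsv[...,2]>40)&(hsv[...,2]<225)).astype(np.uint8)
    z=np.zeros_like(m);z[190:228,262:300]=1;m*=z
    n,l,st,ce=cv2.connectedComponentsWithStats(m); i=1+np.argmax(st[1:,4]); ys,xs=np.where(l==i)
    top=ys.min(); w=[xs[ys==r] for r in range(top+6,top+12)]; col=np.mean([(a.min()+a.max())/2 for a in w if len(a)]); wid=np.mean([np.ptp(a)+1 for a in w if len(a)])
    # expected silhouette: lower-end circle
    cir=np.array([proj(c,p+T@[.006*np.cos(t),.006*np.sin(t),d]) for t in np.linspace(0,6.28,60)])
    e0,ex,ey=[proj(c,p+T@v) for v in ([0,0,d],[.001,0,d],[0,.001,d])]
    return dict(top=top,exptop=cir[:,1].min(),col=col,expcol=e0[0],wid=wid,dx_mm=(top-.5-cir[:,1].min())/(ex-e0)[1],dy_mm=(col-e0[0])/(ey-e0)[0])
E
python3 - <<'E'
from plant import robot
from tip import *
np.set_printoptions(precision=4,suppress=True)
o=robot.observe();c=robot.get_calibration('wrist');im=robot.grab_frame('wrist')
print(tipmeas(c,im,o,.176))
B=np.array([.567,.0231]);yaw=-170.3
robot.move_pose([*B,.341],[180,0,yaw])
robot.line_to([*B,.241],vel=.15);robot.pause(.3)   # tip z ~.065
o=robot.observe();c=robot.get_calibration('wrist');im=robot.grab_frame('wrist');print(o['time'],o['tool_pos'])
cv2.imwrite('pics/blue.png',cv2.resize(im[130:290,180:380],None,fx=3,fy=3,interpolation=cv2.INTER_CUBIC))
print('blue px expected',proj(c,[*B,.02]),'red',proj(c,[.5618,-.097,.02]),tipmeas(c,im,o,.176))
s=robot.grab_frame('side');sc=robot.grab_frame('scene')
a=cv2.resize(s[150:300,220:370],None,fx=2.6,fy=2.6,interpolation=cv2.INTER_CUBIC);b=cv2.resize(sc[130:280,200:350],None,fx=2.6,fy=2.6,interpolation=cv2.INTER_CUBIC)
cv2.imwrite('pics/bs.png',np.hstack([a,b]))
E
```

```text
{'top': np.int64(206), 'exptop': np.float64(203.4451816310899), 'col': np.float64(280.5), 'expcol': np.float64(281.0589976343409), 'wid': np.float64(14.0), 'dx_mm': np.float64(-1.7326138181004984), 'dy_mm': np.float64(-0.4507981617578888)}
16.2833 [0.5673 0.0231 0.2417]
blue px expected [281.1028 195.7429] red [153.6785 169.1402] {'top': np.int64(206), 'exptop': np.float64(203.42688927451414), 'col': np.float64(280.5), 'expcol': np.float64(281.04090721734053), 'wid': np.float64(14.0), 'dx_mm': np.float64(-1.7480017593930295), 'dy_mm': np.float64(-0.4362043340516605)}
```

View pics/blue.png

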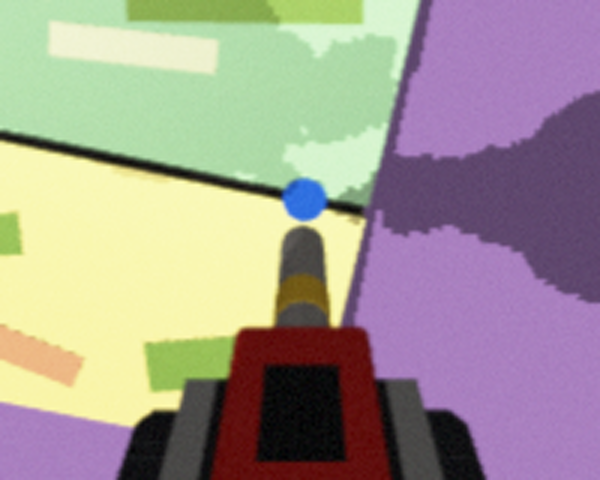

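View pics/bs.png

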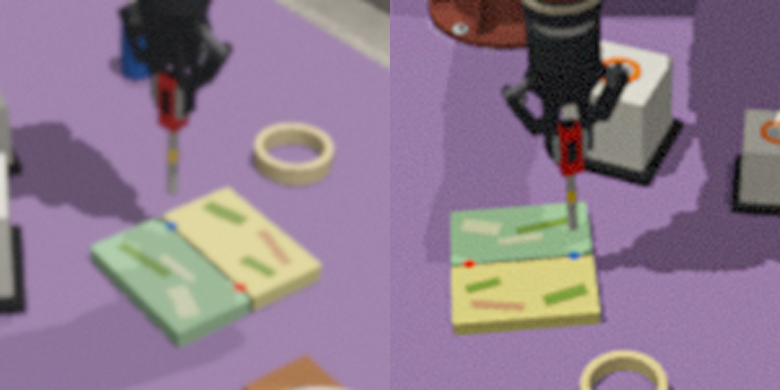

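The blue dot shows at (281.3,196.3), against a predicted (281.1,195.7). The tip is in line with it and reads 1.7 mm off along tool x. To get the tip's height relative to the panel, I'll triangulate both in scene and side.

```bash
python3 - <<'E'
from plant import robot
from tip import *
np.set_printoptions(precision=4,suppress=True)
s=robot.get_calibration('scene');d=robot.get_calibration('side')
q=lambda x,y,x0,y0:(x/2.6+x0-.3,y/2.6+y0-.3)
t=tri([(s,q(183,228,200,130)),(d,q(173,192,220,150))]);b=tri([(s,q(184,256,200,130)),(d,q(171,227,220,150))]);r=tri([(s,q(79,264,200,130)),(d,q(239,287,220,150))])
print('tip',t,'blue',b,'red',r, 'tip-blue',t[0]-b[0])
o=robot.observe();p,T=tool(o)
print('tip by fk',p+T@[0,0,.176],p+T@[-.00173,-.00045,.176])
E
```

```text
tip (array([0.5685, 0.0235, 0.0619]), [0.0019472234131217977, 0.0019472234131218792]) blue (array([0.5663, 0.0234, 0.0161]), [0.002013832111669371, 0.0020138321116695067]) red (array([ 0.5615, -0.0957,  0.0173]), [0.002440805806529847, 0.0024408058065298137]) tip-blue [0.0022 0.0001 0.0459]
tip by fk [0.5671 0.0231 0.0652] [0.5689 0.023  0.0652]
```

Both camera pairs agree: the tip is about 2 mm too far in +x and the height matches FK to within 1 mm. I'll apply the correction and scan at 7 mm clearance, then lift and go above the well.

```bash
python3 - <<'E'
from plant import robot
from tip import *
np.set_printoptions(precision=4,suppress=True)
o=robot.observe();p,T=tool(o)
k=-(T@[-.00173,-.00045,0])
B=np.array([.567,.0231,.203])+k;R=np.array([.5618,-.0970,.203])+k;B[2]=R[2]=.203
robot.line_to(B+[0,0,.02],vel=.06);robot.line_to(B,vel=.03);robot.pause(.3)
o=robot.observe();print(o['time'],o['tool_pos'],B,o['ft_force'],tipmeas(robot.get_calibration('wrist'),robot.grab_frame('wrist'),o,.176))
robot.line_to(R,vel=.025);robot.pause(.3)
o=robot.observe();print(o['time'],o['tool_pos'],R,o['ft_force'])
im=robot.grab_frame('wrist')[130:290,180:380]
robot.line_to(R+[0,0,.147],vel=.12)
W=np.array([.4703,.2797,.35])+k;W[2]=.35
robot.move_pose(W,[180,0,-170.3]);W[2]=.29;robot.line_to(W,vel=.08);robot.pause(.4)
o=robot.observe();c=robot.get_calibration('wrist');w=robot.grab_frame('wrist')
print(o['time'],o['tool_pos'],W,proj(c,[.4703,.2797,.09]));print(tipmeas(c,w,o,.176))
cv2.imwrite('pics/well_full.png',w)
f=lambda a:cv2.resize(a,(400,320),interpolation=cv2.INTER_CUBIC)
cv2.imwrite('pics/rw.png',np.hstack([f(im),f(w[130:290,180:380])]))
E
```

```text
18.0 [0.5653 0.0233 0.2032] [0.5652 0.0233 0.203 ] [-0.4168  0.1084 -0.9551] {'top': np.int64(190), 'exptop': np.float64(203.43153358442922), 'col': np.float64(280.25), 'expcol': np.float64(281.06282676574784), 'wid': np.float64(37.5), 'dx_mm': np.float64(11.74661155718027), 'dy_mm': np.float64(-0.6554801011190673)}
23.3083 [ 0.56   -0.0968  0.203 ] [ 0.56   -0.0968  0.203 ] [-0.6831  0.1241 -1.5633]
27.475 [0.4686 0.2799 0.2902] [0.4685 0.2799 0.29  ] [280.4401 204.2347]
{'top': np.int64(190), 'exptop': np.float64(203.4449953474866), 'col': np.float64(280.75), 'expcol': np.float64(281.04851695889937), 'wid': np.float64(29.833333333333332), 'dx_mm': np.float64(11.758363866024691), 'dy_mm': np.float64(-0.24073622286675808)}
```

View pics/rw.png

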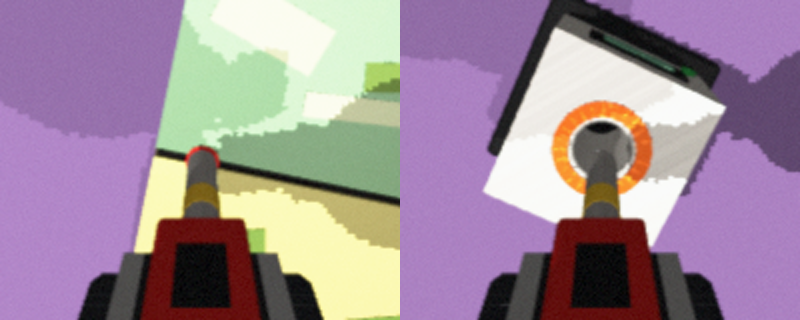

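The scan ended with the tip over the red dot, left panel (202,155). On the right, the ring centre reads about (602,149) against a predicted (601,148.5). I'll lower to just above the mouth and compare the tip with the ring there.

```bash
python3 - <<'E'
from plant import robot
from tip import *
from m import blob,orange
np.set_printoptions(precision=4,suppress=True)
robot.line_to([.4685,.2799,.271],vel=.05);robot.pause(.4)
o=robot.observe();c=robot.get_calibration('wrist');w=robot.grab_frame('wrist')
e=proj(c,[.4703,.2797,.09]);ce,ar,m=blob(w,orange,e,25)
cs,_=cv2.findContours(m,cv2.RETR_EXTERNAL,cv2.CHAIN_APPROX_NONE);pts=np.vstack([x for x in cs]).reshape(-1,2)
print(o['time'],o['tool_pos'],e,pts.min(0),pts.max(0))
p,T=tool(o);print('tip px',proj(c,p+T@[-.00173,-.00045,.176]),'far edge',proj(c,p+T@[.006-.00173,-.00045,.176]))
s=robot.grab_frame('side');sc=robot.grab_frame('scene')
ds,dd=robot.get_calibration('scene'),robot.get_calibration('side')
f=lambda a:cv2.resize(a,(400,300),interpolation=cv2.INTER_CUBIC)
g=lambda im,c:(lambda q:im[q[1]-45:q[1]+15,q[0]-40:q[0]+40])(proj(c,[.47,.28,.09]).astype(int))
cv2.imwrite('pics/w2.png',np.vstack([np.hstack([f(w[145:265,200:360]),f(g(s,dd))]),np.hstack([f(g(sc,ds)),f(w)])]))
E
```

```text
28.4583 [0.4686 0.2799 0.2712] [280.4046 210.6285] [254 186] [307 234]
tip px [280.4833 212.6674] far edge [280.4852 205.5384]
```

View pics/w2.png

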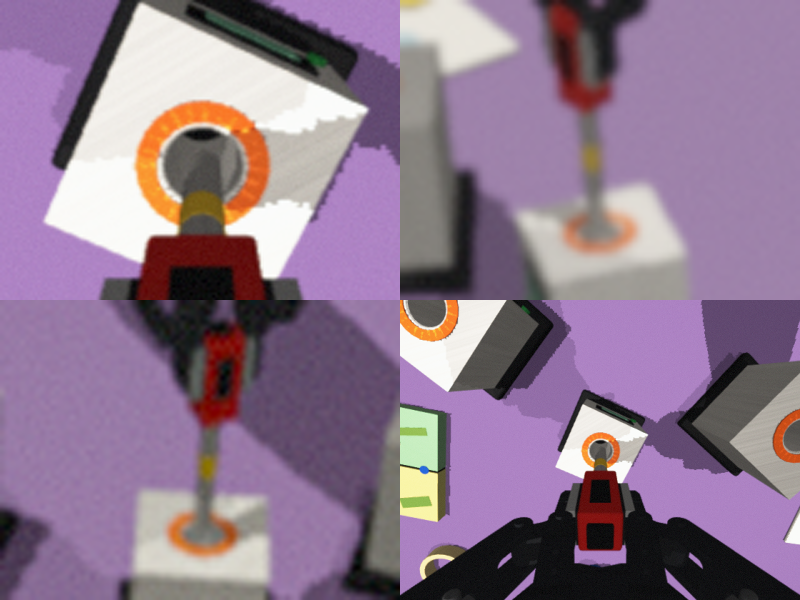

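The tip is centred on the ring in all three views: column 280.5 in wrist, 203 against 203 in scene, and 597 against 600 in side. Lowering now.

```bash
python3 - <<'E'
from plant import robot
from tip import *
np.set_printoptions(precision=4,suppress=True)
print(robot.line_to([.4685,.2799,.216],vel=.03,guard=3));robot.pause(1)
o=robot.observe();w=robot.grab_frame('wrist');print(o['time'],o['tool_pos'],o['tcp_rot'],o['ft_force'],o['gripper_width'],abs(o['qvel']).max())
s=robot.grab_frame('side');sc=robot.grab_frame('scene')
f=lambda a:cv2.resize(a,(400,300),interpolation=cv2.INTER_CUBIC)
g=lambda im,n:(lambda q:im[q[1]-45:q[1]+15,q[0]-40:q[0]+40])(proj(robot.get_calibration(n),[.47,.28,.09]).astype(int))
cv2.imwrite('pics/w3.png',np.vstack([np.hstack([f(w[145:265,200:360]),f(g(s,'side'))]),np.hstack([f(g(sc,'scene')),f(sc)])]))
E
```

```text
False
31.5917 [0.4685 0.2799 0.216 ] [ 179.9993    0.0006 -170.2978] [ 0.0711  0.1333 -0.9446] 0.023856890556022445 0.10728559796788935
```

View pics/w3.png

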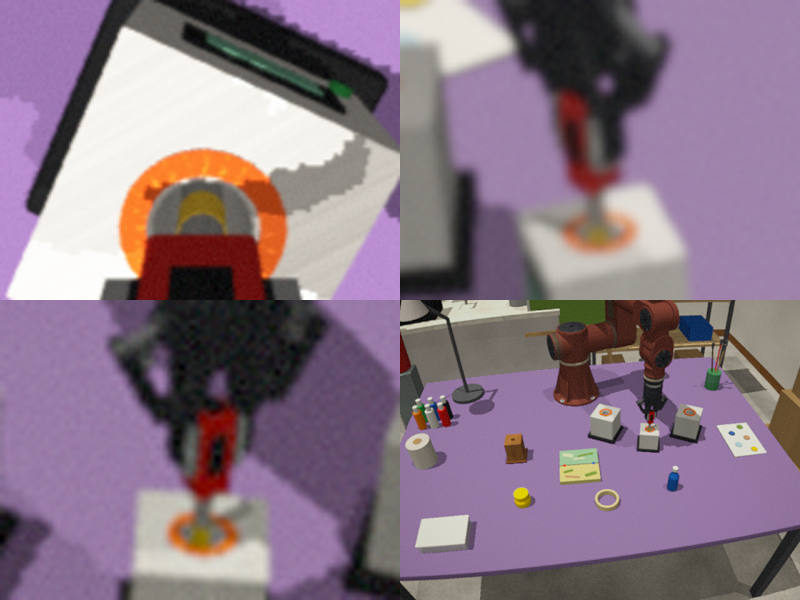

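The yellow band is level with the mouth and the rod is centred at (203,210), with ring edges at 120 and 287. The bystanders have not moved. Handing in.

```bash
python3 - <<'E'
from plant import robot
robot.job_done();o=robot.observe();print(o['time'],o['tool_pos'],o['ft_force'],o['gripper_width'])
E
```

```text
the job is handed in; nothing more can be done
the job is handed in; nothing more can be done
```

I finished the whole sequence and handed the job in at about 32 s of the 64 s allowed; the robot gave no verdict.

- **Scan:** I took the probe out of its stand and guided the tip from the blue dot to the red dot at about 2.5 cm/s mean speed. I aimed for 7 mm above the paint. The force readings at both ends of the scan showed no contact, and the wrist view at the end put the tip over the red dot.
- **Well:** I used the smallest well, the middle of the three, and lowered the rod until the tip was about 50 mm below the mouth. The last views show the yellow band level with the mouth and the rod centred in the ring. The gripper still held the probe, the tool was vertical and the arm was nearly still. The force guard did not trip on the way down.
- **Bystanders:** the paint bottle, paint pot and tape roll showed no visible movement in the last scene view.

**Checks that disagreed:**
- **Tip offset:** before the scan, the tip measured about 1.7 mm off the tool axis in the wrist camera, and about 2.2 mm past the blue dot in the scene and side cameras. I corrected for 1.7 mm.
- **Panel height:** scene and side placed the panel about 4–5 mm lower than the wrist camera did. I relied on the tip-to-panel height difference instead, which matched the arm's own position to within 1 mm.
- **Tip detector:** my automatic tip measurement failed over the panel and the grey well, so there I compared the pictures by eye.

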